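Snug the wing nut and close the quick-release of the loose tube clamp

TASK

Of the two tube clamps on the bench, one has been left loose, its cam lever sticking straight out and its wing nut slack. With the lever still open, tighten that clamp's wing nut by turning its raised wing down until the wings lie level, then fold its cam lever fully closed, flat along the side of the clamp. Do not touch the other clamp, which is already tight.

Things in the scene. Friction and masses are not known exactly. Their poses are not given: they have to be found in the camera images.
- clamp: Loose tube clamp fixed to the bench: grey base 120x90x12 mm, two upright jaws (outer faces at y = -28 and +28, top at 78 mm), a 50 ml tube between them along x. Its skewer runs along its y axis at height 62 mm, wing nut on the -y end, cam lever on the +y end. Origin: centre of base underside, z up. Stands at either of two places, yawed up to 20 degrees.
- clamp_nut (a joint): Wing nut angle, rad, about the skewer (y axis) at y = -50, height 62 mm. Two opposite slippery polished wings, each 47 mm long, 9 thick, 14 wide along y; hub 26 mm across. At 0 the +x wing points 50 degrees up; grows as that wing goes down; at 0.87 wings are level, top at 66.5 mm; firm stop at 0.90. Starts at 0 to 0.2. Friction about 0.1 N m; stays where left.
- clamp_lever (a joint): Cam lever angle, rad, swinging level about an upright pin at x = 0, y = 44 mm. Steel bar reaching 94 mm from the pin, 12 to 14 mm wide, 18 tall, centred at height 62 mm. At 0 it points along the clamp's +y (open); grows towards -x; at 1.57 (firm stop) it points along -x beside the jaw (closed). Starts at 0 to 0.25. Friction about 0.1 N m; stays where left.
- other_clamp: The other tube clamp, of identical build and with the same frame, fixed at the other place. Its wings are already level and its lever already folded closed along its -x. To be left untouched.

How it is judged:
By the outcome, as a careful person would: the job done as asked, in the order asked, and still so for the second after the job is handed in, with the robot touching nothing.
It also fails if it takes over 40 s, if anything falls off the work surface, if the arm or the gripper's body presses on something with over 40 N, if the wrist force passes 120 N, or if a joint passes its speed limit or range.

ROBOT

A 6-joint arm with a two-finger parallel gripper is mounted at the origin on the work surface; the furniture and walls round the work are solid. World frame = base frame: x ahead of the robot, y to its left, z up, the work surface at z = 0. Lengths are in m, angles in rad, forces in N, time in s.
With the tool pointing down it reaches from about 0.275 to 0.825 m from the base axis. Payload 4.9 kg.
Tool frame: the origin (TCP) lies midway between the tips of the shut fingers; the grasp point (between the pads) lies 19 mm behind it; z points along the fingers, y is the direction in which the jaws open and shut (so a half turn about z gives the same grasp; the last joint's range is limited). The gripper opens to 85 mm and grips with 20 to 120 N. Pads are 22 mm wide; open, the fingers measure 114 mm over their backs; the gripper's body (76 mm by 85 mm) begins 54 mm behind the grasp point. The pads swing forward as they close: fully open they stand 13 mm farther back than shut.
Start: joints at [1, 0.326, -0.193, 1.052, 0, 1.437], TCP at [0.233, 0.498, 0.231] pointing down, gripper open.
Joint ranges: [-2.65, 2.65], [-0.97, 1.79], [-1.3, 1.35], [-1.93, 2.1], [-1.47, 1.37], [-3.14, 3.14]. Speed limits (rad/s): [2.57, 2.57, 3.14, 3.14, 3.14, 3.14].

INTERFACE

Orientations are given as a rotation vector (axis times angle).
In Python, from station import ctrl, viewer, close_job, models gives the robot as it stands.
- The arm moves only by the tool servo_tool, never from a script. Its argument "motion" is a list of rows, each a list of 3 entries, a list of its own where there are three numbers: the shift along the world's x, y, z in mm, then the turn, a rotation vector about the world's x, y, z in rad, then the closure, from 0 (fully open) to 1 (shut). In form: [[[dx, dy, dz], [wx, wy, wz], claw], ...]. A call has exactly 8 rows; each row is the pose to reach, as a shift and turn from the pose commanded when the call began; what a row does not reach only later rows make up. A row lasts 1/12 s, in which the tool goes at most 41.7 mm and 7.16 degrees, less where a joint would pass 70% of its speed; a pose out of reach is approached as far as the arm can. A call with a gripper value outside its range is refused whole. The fingers move at their own pace and stop on an object; "squeeze" is the grip in N (left out, the last holds). Time passes only in rows, so rows that repeat a pose let the fingers close, or fill a call up. It gives the time, the measured TCP pose, the force and the opening at its end, in the units of the state.
- ctrl.state(): the state, without advancing time (a new reading comes with each control period).
- viewer.capture(name): name is "scene" or "side" or "wrist"; returns (picture, depth): 384x512x3 uint8, red, green, blue; 384x512 float32, m along the optical axis (not along the pixel's ray), 0 where there is no reading.
- viewer.camera_model(name): a dict with "vfov" (degrees; the focal length in pixels is half the picture's height over the tangent of half this angle, whatever the lens; pixels are square), "cx", "cy" (the principal point, pixels), "R" (3x3) and "t" (3): a world point X has camera coordinates R X + t. Camera axes: x right, y down, z forward; pixel columns grow to the right and rows downward; lengths in m; the calibration is good to about 2 mm. A picture is of the moment at which its call begins: read the wrist's pose just before it. camera_model takes no time and is no camera call; for the wrist camera it gives the pose at the moment of the call.
- close_job(): hands the job in, once; it reports no verdict.
Trained networks look in the newest picture that a camera, given by its name, has taken for a name from the list of things; names that differ only in an ending like _2 or _b are one class to them, and where a whole thing is asked for, a point or a joint stands for the part that bears it (a point fixed in the world has none). Each returns a list of dicts, best first, with "conf" (0 to 1); they miss things now and then, are a little off and sometimes report something else, mostly with a low value. They report only what shows in the picture. A call takes as long as a camera call.
- models.cut_out(camera, label): "pixels" (384x512 bool, what is visible of it) and "uv" ([column, row] in pixels, amid what is visible of it).
- models.spot_point(camera, label): "uv" ([column, row] in pixels: a listed point, or the origin of a listed thing).
The state is a dict: "time": time; "q": joint angles; "qvel": joint speeds; "tau": joint torques, N m; "eef_pos": TCP position; "eef_rot": TCP orientation; "wrist_force": force on the tool from outside, world axes, zero at the start; "ft_torque": the same for the moment, N m; "opening": finger opening in m.
Only numpy, scipy, OpenCV 4.12 (cv2) and the standard library are available. Lean on these libraries where they do the work, as an engineer would, in place of code of your own. Each camera call takes 0.05 s, during which the arm holds its last target.

## Working session

There is one attempt and no reset: what is moved stays moved. The work goes in short steps, Python scripts to look and compute and a tool call to move; the robot and the scene stay as the last step left them, time stands still between calls to the robot, and variables do not carry over. Pictures are saved under pics/ and viewed, and the job is handed in when it is done.

Besides the shell and the picture viewer there is one more tool, called after "Emit:" in YAML: its name, and indented under it one key for each argument. servo_tool: Moves the arm, as the interface text tells. Its arguments: {"type":"object","properties":{"motion":{"type":"array"},"squeeze":{"type":"number"}},"required":["motion"]}

```bash
mkdir -p pics; ls; python3 - <<'E'
from station import ctrl, viewer, models
import cv2, numpy as np
s=ctrl.state(); print({k:np.round(v,3).tolist() for k,v in s.items()})
for n in ["scene","side"]:
    p,d=viewer.capture(n); cv2.imwrite(f"pics/{n}0.png",p[:,:,::-1]); np.save(f"pics/{n}0_d.npy",d)
    m=viewer.camera_model(n); print(n,m)
    for l in ["clamp","clamp_nut","clamp_lever","other_clamp"]:
        print(l,[(round(r["conf"],2),np.round(r["uv"]).tolist()) for r in models.cut_out(n,l)])
print(ctrl.state()["time"])
E
```

```text
pics
{'time': 0.0, 'q': [1.0, 0.327, -0.194, 1.052, 0.0, 1.437], 'qvel': [0.001, 0.0, 0.001, -0.002, -0.001, 0.0], 'tau': [-0.001, -44.34, 26.244, 0.015, -0.0, -0.0], 'eef_pos': [0.232, 0.498, 0.231], 'eef_rot': [-0.681, -3.066, 0.002], 'wrist_force': [0.071, 0.902, 0.013], 'ft_torque': [0.022, -0.011, 0.06], 'opening': 0.086}
scene {'vfov': 46.81512152447547, 'cx': 252.7866483041285, 'cy': 190.3468284446821, 'R': array([[ 0.9200479 , -0.39154124,  0.01439838],
       [-0.23886809, -0.58966626, -0.77151522],
       [ 0.31057026,  0.70639164, -0.63604792]]), 't': array([-0.51091348,  0.13711648,  0.80512904])}
clamp [(0.61, [267.0, 240.0])]
clamp_nut [(0.61, [302.0, 246.0])]
clamp_lever [(0.75, [264.0, 208.0])]
other_clamp [(0.6, [230.0, 159.0]), (0.44, [263.0, 210.0])]
side {'vfov': 55.277836447196144, 'cx': 253.61452447809904, 'cy': 199.3518164454127, 'R': array([[ 0.90834267,  0.41803766,  0.01257447],
       [ 0.19112196, -0.38816518, -0.90155432],
       [-0.37200269,  0.82132351, -0.43248317]]), 't': array([-0.47006836, -0.04161102,  1.10469398])}
clamp [(0.65, [216.0, 256.0])]
clamp_nut [(0.58, [197.0, 249.0])]
clamp_lever [(0.66, [236.0, 220.0])]
other_clamp [(0.9, [280.0, 193.0])]
0.5
```

View pics/scene0.png

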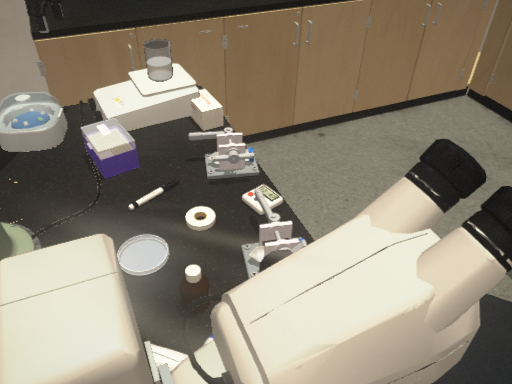

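View pics/side0.png

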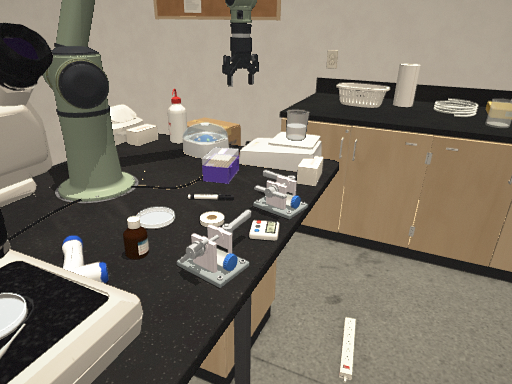

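```bash
cat > h.py <<'E'
import numpy as np
def K(m,H=384):
    f=H/2/np.tan(np.radians(m["vfov"])/2); return f,m["cx"],m["cy"]
def cloud(m,d):
    f,cx,cy=K(m); v,u=np.mgrid[0:384,0:512]
    P=np.stack([(u-cx)/f*d,(v-cy)/f*d,d],-1)
    return (P-np.array(m["t"]))@np.array(m["R"])
def proj(m,X):
    f,cx,cy=K(m); c=np.atleast_2d(X)@np.array(m["R"]).T+np.array(m["t"])
    return np.stack([c[:,0]/c[:,2]*f+cx,c[:,1]/c[:,2]*f+cy],-1)
E
python3 - <<'E'
from station import viewer
from h import *
import cv2
a=cv2.imread("pics/side0.png")[160:300,150:330]; b=cv2.imread("pics/scene0.png")[120:290,180:330]
cv2.imwrite("pics/z1.png",cv2.resize(a,None,fx=4,fy=4,interpolation=2)); cv2.imwrite("pics/z2.png",cv2.resize(b,None,fx=3.5,fy=3.5,interpolation=2))
for n in ["side","scene"]:
    W=cloud(viewer.camera_model(n),np.load(f"pics/{n}0_d.npy"))
    for u,v in ([(248,213),(188,252),(232,262),(210,268),(213,218)] if n=="side" else [(262,195),(275,232),(300,242),(250,256),(240,300),(390,290),(310,255)]): print(n,u,v,W[v,u].round(3))
E
```

```text
side 248 213 [ 0.539 -0.078  0.068]
side 188 252 [ 0.502 -0.259  0.064]
side 232 262 [ 0.568 -0.211  0.031]
side 210 268 [ 0.53  -0.23   0.017]
side 213 218 [ 0.42  -0.032  0.005]
scene 262 195 [ 0.535 -0.091  0.07 ]
scene 275 232 [ 0.517 -0.189  0.066]
scene 300 242 [ 0.532 -0.251  0.094]
scene 250 256 [ 0.467 -0.193  0.028]
scene 240 300 [ 0.327 -0.5    0.354]
scene 390 290 [ 0.416 -0.552  0.383]
scene 310 255 [ 0.386 -0.496  0.374]
```

View pics/z1.png

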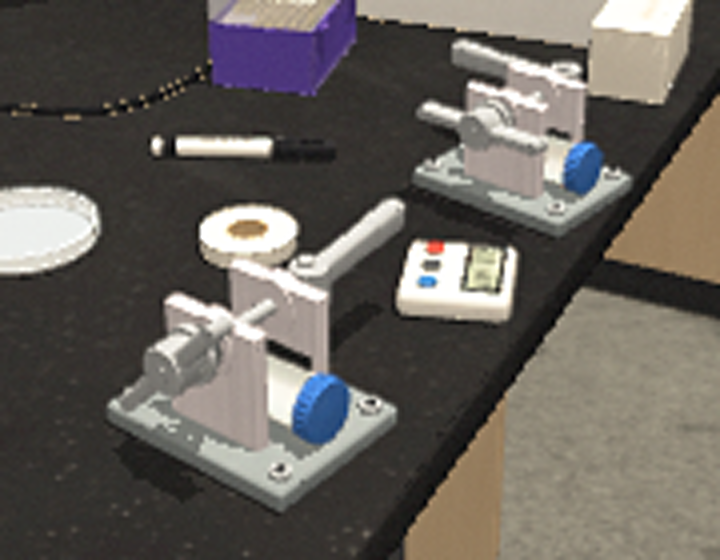

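View pics/z2.png

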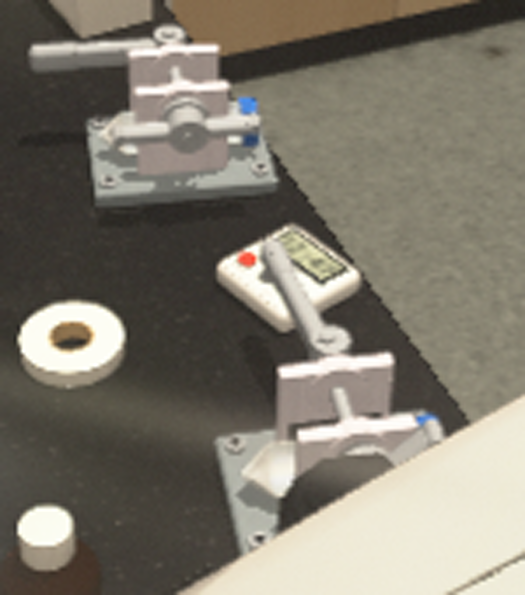

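```bash
cat >> h.py <<'E'
def onplane(m,uv,z):
    f,cx,cy=K(m); R=np.array(m["R"]);t=np.array(m["t"])
    r=R.T@np.array([(uv[0]-cx)/f,(uv[1]-cy)/f,1]); o=-R.T@t
    return o+r*(z-o[2])/r[2]
E
python3 - <<'E'
from station import viewer
from h import *
from scipy.optimize import least_squares
m=viewer.camera_model("side")
C=[onplane(m,(150+a/4,160+b/4),.012) for a,b in [(108,405),(283,500),(395,410)]]
print(np.round(C,3),np.linalg.norm(C[1]-C[0]),np.linalg.norm(C[2]-C[1]))
ex=C[1]-C[0];ey=C[2]-C[1];print(np.degrees(np.arctan2(ex[1],ex[0])),np.degrees(np.arctan2(-ey[0],ey[1])))
print("centre",(C[0]+C[2])/2)
# model fit
P=[]
for n in ["side","scene"]:
    W=cloud(viewer.camera_model(n),np.load(f"pics/{n}0_d.npy")).reshape(-1,3)
    c=(C[0]+C[2])/2
    k=(np.hypot(W[:,0]-c[0],W[:,1]-c[1])<.16)&(W[:,2]>.006)&(W[:,2]<.13); P.append(W[k]); print(n,k.sum())
P=np.vstack(P)
def box(p,c,h):
    q=abs(p-c)-h; return np.linalg.norm(np.maximum(q,0),axis=1)+np.minimum(q.max(1),0)
def sd(x,P):
    th=x[2]; c,s=np.cos(th),np.sin(th); d=P-np.array([x[0],x[1],x[5]])
    L=np.stack([c*d[:,0]+s*d[:,1],-s*d[:,0]+c*d[:,1],d[:,2]],1)
    D=[box(L,np.array([0,0,.006]),np.array([.06,.045,.006]))]
    for sg in (1,-1): D.append(box(L,np.array([0,sg*.0235,.044]),np.array([.026,.0045,.034])))
    # lever
    a=x[3]; q=L-np.array([0,.044,.062]); e=np.array([-np.sin(a),np.cos(a)])
    al=q[:,0]*e[0]+q[:,1]*e[1]; pe=-q[:,0]*e[1]+q[:,1]*e[0]
    D.append(box(np.stack([al,pe,q[:,2]],1),np.array([.047,0,0]),np.array([.047,.0065,.009])))
    g=np.radians(50)-x[4]; q=L-np.array([0,-.05,.062])
    al=q[:,0]*np.cos(g)+q[:,2]*np.sin(g); pe=-q[:,0]*np.sin(g)+q[:,2]*np.cos(g)
    D.append(box(np.stack([al,q[:,1],pe],1),0,np.array([.047,.007,.0045])))
    # tube and skewer, hub
    D.append(np.maximum(np.hypot(L[:,1],L[:,2]-.0+0-.03)-.015,abs(L[:,0])-.06))
    D.append(np.maximum(np.hypot(L[:,0],L[:,2]-.062)-.004,abs(L[:,1])-.05))
    D.append(np.maximum(np.hypot(L[:,0],L[:,2]-.062)-.013,abs(L[:,1]+.05)-.012))
    return np.min(D,axis=0),L
best=None
th0=np.arctan2(ex[1],ex[0])
for a in (0,.2):
  for g in (0,.2):
    x0=[c[0],c[1],th0,a,g,0]
    r=least_squares(lambda x:sd(x,P)[0],x0,loss="soft_l1",f_scale=.002,x_scale=[.01,.01,.1,.1,.1,.01])
    if best is None or r.cost<best.cost:best=r
    print(r.x.round(4),r.cost,np.median(abs(sd(r.x,P)[0])))
np.save("fit.npy",best.x)
import cv2
x=best.x
def loc(p):
    c,s=np.cos(x[2]),np.sin(x[2]);p=np.atleast_2d(p);return np.stack([x[0]+c*p[:,0]-s*p[:,1],x[1]+s*p[:,0]+c*p[:,1],p[:,2]+x[5]],1)
out=[]
for n,(r0,r1,c0,c1) in dict(side=(180,300,160,280),scene=(170,290,220,340)).items():
    im=cv2.resize(cv2.imread(f"pics/{n}0.png")[r0:r1,c0:c1],None,fx=4,fy=4); m=viewer.camera_model(n)
    def ln(p,col):
        u=((proj(m,loc(p))-[c0,r0])*4).astype(int); cv2.polylines(im,[u.reshape(-1,1,2)],False,col,1)
    ln([[.06,.045,.012],[-.06,.045,.012],[-.06,-.045,.012],[.06,-.045,.012],[.06,.045,.012]],(0,0,255))
    ln([[0,-.05,.062],[0,.044,.062],[-.094*np.sin(x[3]),.044+.094*np.cos(x[3]),.062]],(0,255,0))
    g=np.radians(50)-x[4]; v=np.array([np.cos(g),0,np.sin(g)])*.047
    ln([[0,-.05,.062]+v,[0,-.05,.062]-v],(255,0,255))
    for sg in(.028,-.028): ln([[.026,sg,.012],[.026,sg,.078],[-.026,sg,.078],[-.026,sg,.012]],(255,255,0))
    out.append(im)
cv2.imwrite("pics/fit.png",cv2.resize(np.hstack(out),(800,400)))
E
```

```text
[[ 0.454 -0.233  0.012]
 [ 0.57  -0.26   0.012]
 [ 0.587 -0.174  0.012]] 0.11905758372722101 0.08740087998795726
-13.093311047711422 -10.674704871096507
centre [ 0.52050785 -0.20336404  0.012     ]
side 3200
scene 2236
[ 0.5149 -0.2002 -0.2602  0.0516  0.1365 -0.0014] 0.10086516117284411 0.0019623159590709677
[ 0.5148 -0.2002 -0.2601  0.0497  0.1394 -0.0014] 0.10086499400503882 0.001966799993088744
[ 0.5148 -0.2002 -0.2601  0.0504  0.1377 -0.0014] 0.10086493689771465 0.001965322051870378
[ 0.5149 -0.2002 -0.2602  0.0511  0.1355 -0.0014] 0.10086516497729232 0.0019630442592262353
```

View pics/fit.png

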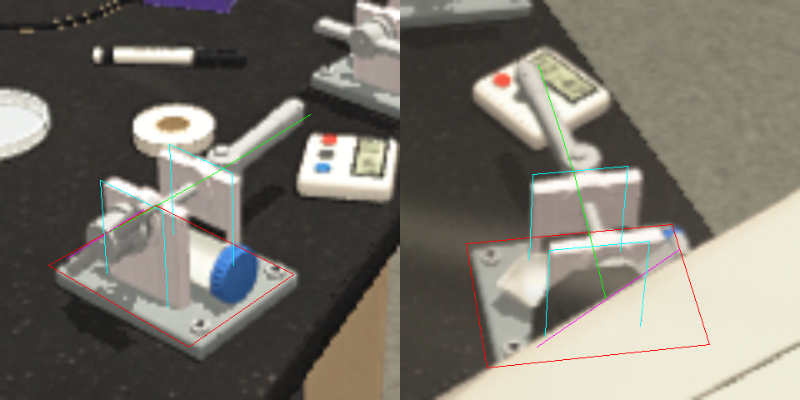

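```bash
python3 - <<'E'
from station import viewer
from h import *
for n in ["side","scene"]:
    W=cloud(viewer.camera_model(n),np.load(f"pics/{n}0_d.npy")).reshape(-1,3)
    k=(W[:,2]>.08)&(W[:,2]<1)&(W[:,0]>.2)&(W[:,0]<.9)&(W[:,1]<0.2)&(W[:,1]>-.8); Q=W[k]
    print(n,len(Q))
    for x0 in np.arange(.2,.9,.1):
        for z0 in np.arange(.08,.8,.12):
            q=Q[(Q[:,0]>=x0)&(Q[:,0]<x0+.1)&(Q[:,2]>=z0)&(Q[:,2]<z0+.12)]
            if len(q)>5: print(f"x{x0:.1f} z{z0:.2f} n{len(q)} ymax {np.percentile(q[:,1],99):.3f} ymin {q[:,1].min():.3f}")
from station import ctrl
from scipy.spatial.transform import Rotation as Ro
s=ctrl.state();R=Ro.from_rotvec(s["eef_rot"]).as_matrix();print(R.round(2))
m=viewer.camera_model("wrist");Rc=np.array(m["R"]);print("cam pos",-Rc.T@m["t"],"fwd",Rc[2],"in tool",R.T@(-Rc.T@m["t"]-s["eef_pos"]),m["vfov"])
E
```

```text
side 18974
x0.2 z0.08 n434 ymax -0.412 ymin -0.471
x0.3 z0.08 n2498 ymax -0.231 ymin -0.535
x0.4 z0.08 n6578 ymax -0.419 ymin -0.591
x0.4 z0.20 n1836 ymax -0.469 ymin -0.531
x0.4 z0.32 n2989 ymax -0.469 ymin -0.531
x0.5 z0.08 n1097 ymax -0.255 ymin -0.581
x0.5 z0.32 n2631 ymax -0.474 ymin -0.517
x0.5 z0.44 n107 ymax -0.482 ymin -0.506
x0.8 z0.44 n803 ymax -0.727 ymin -0.727
scene 65414
x0.2 z0.20 n1607 ymax -0.442 ymin -0.532
x0.2 z0.32 n4046 ymax -0.472 ymin -0.573
x0.2 z0.44 n12830 ymax -0.487 ymin -0.568
x0.2 z0.56 n751 ymax -0.688 ymin -0.688
x0.3 z0.08 n173 ymax -0.221 ymin -0.245
x0.3 z0.20 n950 ymax -0.447 ymin -0.541
x0.3 z0.32 n18725 ymax -0.451 ymin -0.586
x0.4 z0.20 n493 ymax -0.584 ymin -0.588
x0.4 z0.32 n24674 ymax -0.482 ymin -0.589
x0.4 z0.44 n302 ymax -0.482 ymin -0.557
x0.5 z0.08 n90 ymax -0.248 ymin -0.264
x0.5 z0.32 n639 ymax -0.474 ymin -0.544
x0.5 z0.44 n134 ymax -0.481 ymin -0.548
[[-0.91  0.42 -0.  ]
 [ 0.42  0.91 -0.  ]
 [ 0.   -0.   -1.  ]]
cam pos [0.16278971 0.53137904 0.37357223] fwd [ 0.27526366 -0.13001906 -0.95253607] in tool [ 0.07726779  0.00036354 -0.14230029] 66.27728789864442
```

Emit:
servo_tool:
  motion:
    - [[20,-35,40],[0,0,-0.1],1]
    - [[35,-70,60],[0,0,-0.2],1]
    - [[50,-105,60],[0,0,-0.3],1]
    - [[65,-140,60],[0,0,-0.4],1]
    - [[80,-175,60],[0,0,-0.5],1]
    - [[95,-212,60],[0,0,-0.6],1]
    - [[110,-250,60],[0,0,-0.7],1]
    - [[120,-285,60],[0,0,-0.8],1]
  squeeze: 40

```text
time: 1.17
eef_pos: [0.3535, 0.2114, 0.2916]
eef_rot: [1.827, 2.554, 0.001]
wrist_force: [0.4, 0.4, 0.2]
opening: -0.0004
```

Emit:
servo_tool:
  motion:
    - [[20,-40,0],[0,0,-0.1],1]
    - [[40,-75,0],[0,0,-0.2],1]
    - [[60,-110,0],[0,0,-0.3],1]
    - [[80,-145,0],[0,0,-0.4],1]
    - [[95,-180,0],[0,0,-0.5],1]
    - [[110,-215,0],[0,0,-0.56],1]
    - [[125,-250,0],[0,0,-0.56],1]
    - [[135,-285,0],[0,0,-0.56],1]

```text
time: 1.83
eef_pos: [0.4886, -0.0738, 0.2914]
eef_rot: [2.458, 1.956, 0.001]
wrist_force: [0.8, 0.5, -0.7]
opening: -0.0
```

Emit:
servo_tool:
  motion:
    - [[15,-35,-10],[0,0,0],1]
    - [[20,-70,-20],[0,0,0],1]
    - [[23,-100,-30],[0,0,0],1]
    - [[23,-130,-30],[0,0,0],1]
    - [[23,-148,-30],[0,0,0],1]
    - [[23,-148,-30],[0,0,0],1]
    - [[23,-148,-30],[0,0,0],1]
    - [[23,-148,-30],[0,0,0],1]

```text
time: 2.5
eef_pos: [0.5105, -0.2189, 0.2613]
eef_rot: [-2.457, -1.957, -0.0]
wrist_force: [0.2, 0.2, 0.3]
opening: 0.0001
```

```bash
python3 - <<'E'
from station import ctrl, viewer, models
import cv2, numpy as np, json
s=ctrl.state(); m=viewer.camera_model("wrist")
p,d=viewer.capture("wrist"); cv2.imwrite("pics/w1.png",p[:,:,::-1]); np.save("pics/w1_d.npy",d)
np.savez("pics/w1_m.npz",**m)
print({k:np.round(v,3).tolist() for k,v in s.items()})
for l in ["clamp","clamp_nut","clamp_lever"]:
    print(l,[(round(r["conf"],2),np.round(r["uv"]).tolist()) for r in models.cut_out("wrist",l)])
cv2.imwrite("pics/w1b.png",cv2.resize(p[:,:,::-1],(800,600)))
E
```

```text
{'time': 2.5, 'q': [-0.538, 0.319, -0.125, 1.127, 0.0, 1.258], 'qvel': [0.019, -0.01, -0.005, -0.001, 0.0, 0.0], 'tau': [-0.825, -44.103, 27.072, -0.067, -0.034, 0.0], 'eef_pos': [0.511, -0.219, 0.261], 'eef_rot': [-2.457, -1.957, -0.0], 'wrist_force': [0.199, 0.157, 0.289], 'ft_torque': [0.015, -0.038, 0.039], 'opening': 0.0}
clamp [(0.59, [249.0, 134.0])]
clamp_nut [(0.91, [257.0, 184.0])]
clamp_lever [(0.97, [247.0, 64.0])]
```

View pics/w1b.png

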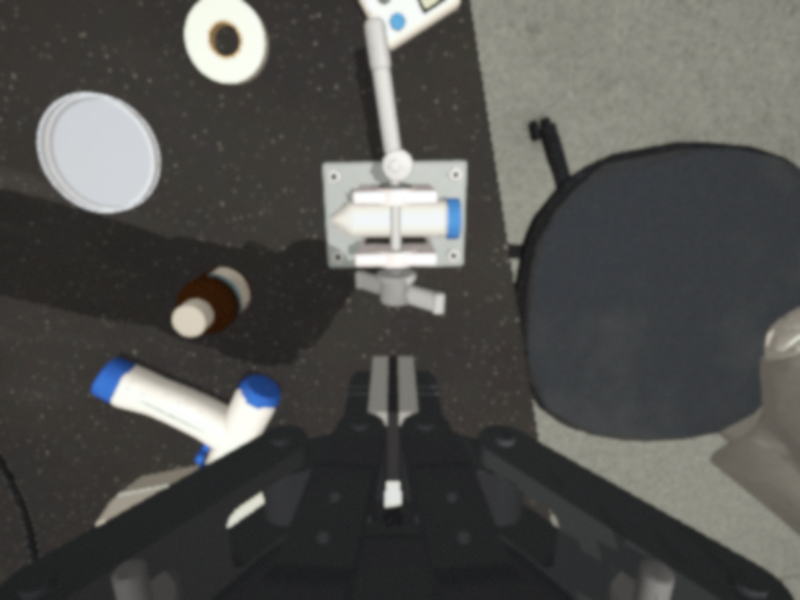

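```bash
python3 - <<'E'
from h import *
import cv2
m=np.load("pics/w1_m.npz"); d=np.load("pics/w1_d.npy"); W=cloud(m,d)
im=cv2.imread("pics/w1.png")
k=(W[...,2]>.008)&(W[...,2]<.016)
for z0 in (0.012,):
  C=np.array([onplane(m,(u*.64-.2,v*.64-.2),z0) for u,v in [(322,163),(467,160),(467,267),(328,268)]])[:,:2]
  print(C.round(4),C.mean(0),[np.linalg.norm(C[i]-C[i-1]).round(4) for i in range(4)])
  ex=C[1]-C[0]+C[2]-C[3];ey=C[0]-C[3]+C[1]-C[2];print(np.arctan2(ex[1],ex[0]),np.arctan2(-ey[0],ey[1]))
print("z base",np.median(W[...,2][k]))
# lever pin, tip, jaws tops
for nm,uv,z in [("pin",(397,164),.071),("levtip",(376,28),.071),("nuttip",(439,302),.09)]:
    u=np.array(uv)*.64; print(nm,onplane(m,u,z).round(4),W[int(u[1]),int(u[0])].round(4))
cv2.imwrite("pics/w1z.png",cv2.resize(im[0:210,190:320],None,fx=4.2,fy=4.2,interpolation=2)[200:])
E
```

```text
[[ 0.4687 -0.1444]
 [ 0.5852 -0.1689]
 [ 0.5692 -0.2582]
 [ 0.4497 -0.2315]] [ 0.51819704 -0.2007642 ] [np.float64(0.0892), np.float64(0.119), np.float64(0.0907), np.float64(0.1224)]
-0.21355511029796484 -0.19613992882985645
z base 0.013260332564593448
pin [ 0.5287 -0.1569  0.071 ] [ 0.5289 -0.1557  0.0769]
levtip [ 0.5343 -0.0717  0.071 ] [ 0.5339 -0.0707  0.071 ]
nuttip [ 0.5369 -0.2567  0.09  ] [ 0.5358 -0.2536  0.0971]
```

View pics/w1z.png

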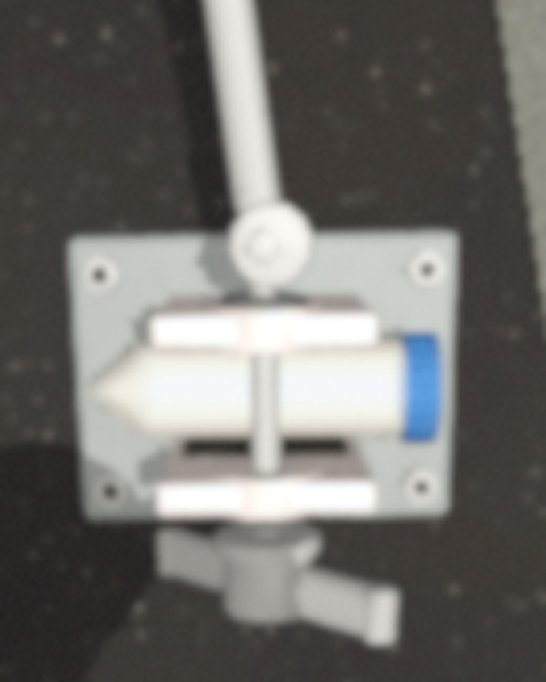

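Emit:
servo_tool:
  motion:
    - [[16,-19,0],[0,0,0.02],1]
    - [[32,-37,-10],[0,0,0.02],1]
    - [[32,-37,-45],[0,0,0.02],1]
    - [[32,-37,-80],[0,0,0.02],1]
    - [[32,-37,-110],[0,0,0.02],1]
    - [[32,-37,-130],[0,0,0.02],1]
    - [[32,-37,-146],[0,0,0.02],1]
    - [[32,-37,-146],[0,0,0.02],1]

```text
time: 3.37
eef_pos: [0.5405, -0.2544, 0.1117]
eef_rot: [-2.432, -1.979, 0.003]
wrist_force: [-0.9, 0.9, -0.1]
opening: -0.0001
```

```bash
python3 - <<'E'
from station import ctrl, viewer
import cv2, numpy as np
s=ctrl.state(); print(s["eef_pos"],s["wrist_force"])
p,d=viewer.capture("side"); q,_=viewer.capture("wrist")
a=cv2.resize(p[160:300,150:290,::-1],(400,400)); b=cv2.resize(q[:,56:440,::-1],(400,400))
cv2.imwrite("pics/a2.png",np.hstack([a,b]))
E
```

```text
[ 0.54054491 -0.25437703  0.11171659] [-0.92613467  0.94867188 -0.10802261]
```

View pics/a2.png

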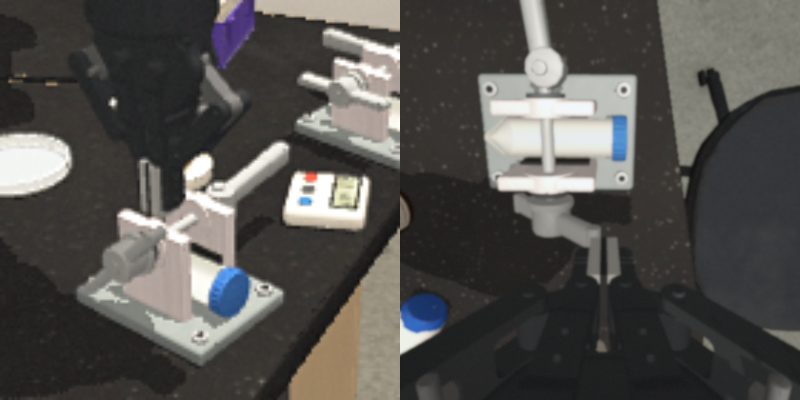

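```bash
python3 - <<'E'
from station import ctrl, viewer
from h import *
m=viewer.camera_model("side"); 
for X in [(.5405,-.2544,.1117),(.5405,-.2544,.15),(.5088,-.2495,.062),(.5365,-.255,.097)]:
    print(X,proj(m,X),(proj(m,X)-[150,160])/.35, proj(viewer.camera_model("wrist"),X))
p,d=viewer.capture("side"); W=cloud(m,d)
import cv2
im=cv2.resize(p[190:290,160:270,::-1],None,fx=6,fy=6,interpolation=2); 
for X in [(.5405,-.2544,.1117),(.5088,-.2495,.062)]:
    u=((proj(m,X)[0]-[160,190])*6).astype(int); cv2.circle(im,tuple(int(i) for i in u),5,(0,0,255),-1)
cv2.imwrite("pics/a3.png",im)
for u,v in [(202,226),(205,232),(200,215),(195,247),(205,245)]: print(u,v,W[v,u].round(3))
E
```

```text
(0.5405, -0.2544, 0.1117) [[205.93525717 233.23706401]] [[159.81502049 209.24875431]] [[245.7445428  238.16320371]]
(0.5405, -0.2544, 0.15) [[204.96165712 214.02623923]] [[157.03330605 154.36068352]] [[244.1542959  280.47740532]]
(0.5088, -0.2495, 0.062) [[193.85841503 251.14842136]] [[125.30975723 260.42406103]] [[202.22502956 207.39351216]]
(0.5365, -0.255, 0.097) [[204.18932413 239.99091444]] [[154.82664037 228.54546982]] [[239.89075526 228.69414476]]
202 226 [ 0.541 -0.267  0.133]
205 232 [ 0.548 -0.268  0.124]
200 215 [ 0.539 -0.267  0.154]
195 247 [ 0.518 -0.258  0.079]
205 245 [ 0.521 -0.23   0.068]
```

View pics/a3.png

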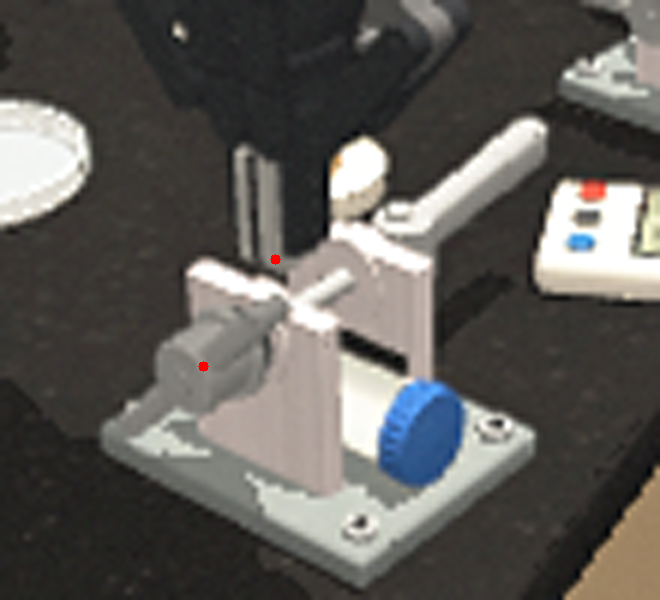

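Emit:
servo_tool:
  motion:
    - [[0,0,-3],[0,0,0],1]
    - [[0,0,-7],[0,0,0],1]
    - [[0,0,-11],[0,0,0],1]
    - [[0,0,-15],[0,0,0],1]
    - [[0,0,-19],[0,0,0],1]
    - [[0,0,-23],[0,0,0],1]
    - [[0,0,-27],[0,0,0],1]
    - [[0,0,-30],[0,0,0],1]

```text
time: 4.18
eef_pos: [0.5493, -0.2584, 0.0885]
eef_rot: [2.429, 1.975, 0.014]
wrist_force: [11.4, 0.5, 12.1]
opening: 0.0002
```

```bash
cat > look.py <<'E'
from station import ctrl, viewer
from h import *
import cv2,sys
def look(n):
    s=ctrl.state(); print({k:np.round(s[k],4).tolist() for k in ("time","eef_pos","eef_rot","wrist_force","q")})
    p,d=viewer.capture("side"); q,_=viewer.capture("wrist")
    a=cv2.resize(p[180:290,160:270,::-1],(400,400),interpolation=2); b=cv2.resize(q[:,56:440,::-1],(400,400))
    cv2.imwrite(f"pics/{n}.png",np.hstack([a,b])); np.save(f"pics/{n}_d.npy",d)
look(sys.argv[1])
E
python3 look.py b1
```

```text
{'time': 4.1833, 'eef_pos': [0.5493, -0.2584, 0.0885], 'eef_rot': [2.4286, 1.9753, 0.014], 'wrist_force': [11.4035, 0.4934, 12.1246], 'q': [-0.5638, 0.5441, -0.2422, 0.7711, 0.0049, 1.2122]}
```

View pics/b1.png

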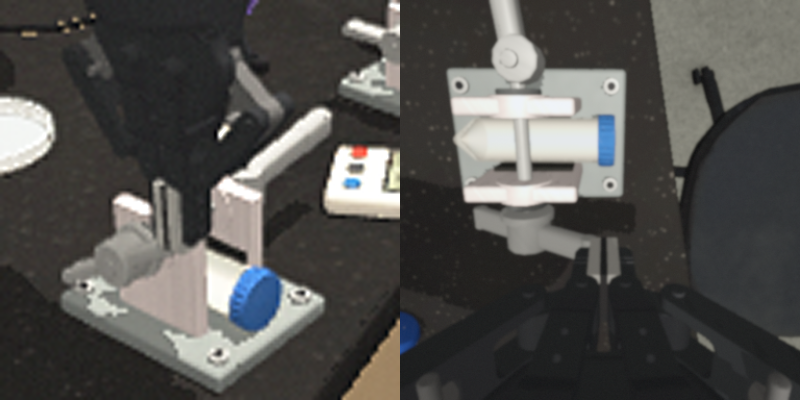

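```bash
cat > nut.py <<'E'
from station import viewer
from h import *
import cv2,sys
n=sys.argv[1]; c0=np.array([.519,-.2005]); y=-.205
def loc(p):
    c,s=np.cos(y),np.sin(y);p=np.atleast_2d(p);return np.stack([c0[0]+c*p[:,0]-s*p[:,1],c0[1]+s*p[:,0]+c*p[:,1],p[:,2]],1)
m=viewer.camera_model("side")
im=cv2.imread(f"pics/{n}.png")[:, :400].copy(); im=cv2.resize(im,None,fx=2,fy=2)[:600]
k=800/110
for g,col in [(50,(0,0,255)),(30,(0,255,0)),(15,(255,255,0)),(0,(255,0,255))]:
    v=np.array([np.cos(np.radians(g)),0,np.sin(np.radians(g))])*.047
    for sg in (1,-1):
        u=((proj(m,loc(np.array([[0,-.057,.062],np.array([0,-.057,.062])+sg*v])))-[160,180])*k).astype(int)
        cv2.line(im,tuple(map(int,u[0])),tuple(map(int,u[1])),col,1)
cv2.imwrite(f"pics/{n}n.png",im)
d=np.load(f"pics/{n}_d.npy"); W=cloud(m,d).reshape(-1,3)-[c0[0],c0[1],0]
c,s=np.cos(y),np.sin(y); L=np.stack([c*W[:,0]+s*W[:,1],-s*W[:,0]+c*W[:,1],W[:,2]],1)
q=L[(L[:,1]<-.042)&(L[:,1]>-.066)&(L[:,0]<-.018)&(L[:,0]>-.05)&(L[:,2]>.018)&(L[:,2]<.08)]
print(len(q)); 
if len(q)>5:
    print(np.degrees(np.arctan2(.062-q[:,2],-q[:,0])).mean(), q.mean(0), q.min(0),q.max(0))
E
python3 nut.py b1
```

```text
42
28.39682759745609 [-0.02922783 -0.05574322  0.04599239] [-0.04077041 -0.05818042  0.03654966] [-0.01874601 -0.0481314   0.0557147 ]
```

View pics/b1n.png

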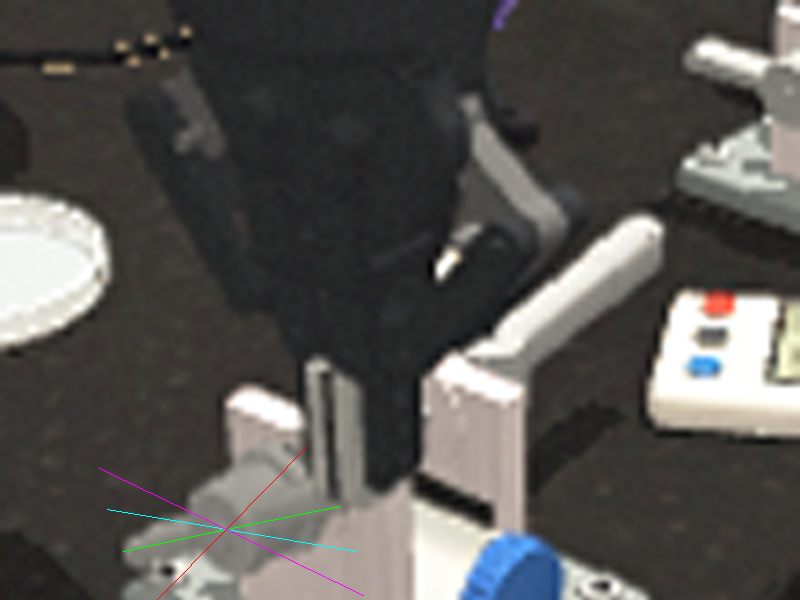

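Emit:
servo_tool:
  motion:
    - [[0,0,6],[0,0,0],1]
    - [[0,0,12],[0,0,0],1]
    - [[-6,1,12],[0,0,0],1]
    - [[-6,1,12],[0,0,0],1]
    - [[-6,1,10],[0,0,0],1]
    - [[-6,1,7],[0,0,0],1]
    - [[-6,1,4],[0,0,0],1]
    - [[-6,1,1],[0,0,0],1]

```text
time: 4.95
eef_pos: [0.5374, -0.2559, 0.0862]
eef_rot: [2.437, 1.981, 0.001]
wrist_force: [1.4, -1.4, 5.0]
opening: -0.0001
```

Emit:
servo_tool:
  motion:
    - [[0,0,-1],[0,0,0],1]
    - [[0,0,-2],[0,0,0],1]
    - [[0,0,-4],[0,0,0],1]
    - [[0,0,-5],[0,0,0],1]
    - [[0,0,-6],[0,0,0],1]
    - [[0,0,-7],[0,0,0],1]
    - [[0,0,-8],[0,0,0],1]
    - [[0,0,-9],[0,0,0],1]

```text
time: 5.62
eef_pos: [0.5367, -0.2556, 0.0772]
eef_rot: [2.438, 1.981, 0.0]
wrist_force: [-0.0, 0.3, 2.3]
opening: -0.0002
```

```bash
python3 look.py b2; python3 nut.py b2
```

```text
{'time': 5.6167, 'eef_pos': [0.5367, -0.2556, 0.0772], 'eef_rot': [2.438, 1.9813, 0.0001], 'wrist_force': [-0.0021, 0.2979, 2.282], 'q': [-0.5686, 0.5462, -0.2728, 0.7517, 0.0, 1.2082]}
64
10.689258089954567 [-0.03276336 -0.05442747  0.05552377] [-0.04513728 -0.05810323  0.04496495] [-0.01861641 -0.04544358  0.06172014]
```

View pics/b2.png

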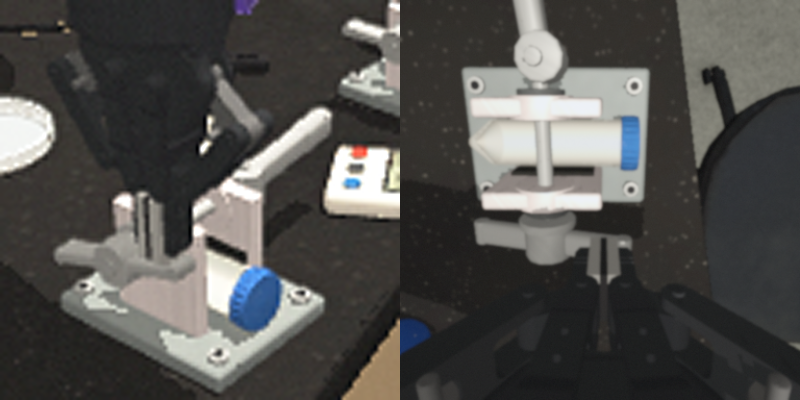

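Emit:
servo_tool:
  motion:
    - [[0,0,-2],[0,0,0],1]
    - [[0,0,-4],[0,0,0],1]
    - [[0,0,-6],[0,0,0],1]
    - [[0,0,-8],[0,0,0],1]
    - [[0,0,-9],[0,0,0],1]
    - [[0,0,-10],[0,0,0],1]
    - [[0,0,-10],[0,0,0],1]
    - [[0,0,-10],[0,0,0],1]

```text
time: 6.38
eef_pos: [0.5363, -0.2555, 0.067]
eef_rot: [-2.438, -1.981, 0.001]
wrist_force: [0.1, 0.1, 1.0]
opening: -0.0001
```

Emit:
servo_tool:
  motion:
    - [[0,0,-0.5],[0,0,0],1]
    - [[0,0,-1],[0,0,0],1]
    - [[0,0,-1],[0,0,0],1]
    - [[0,0,-1],[0,0,0],1]
    - [[0,0,-1],[0,0,0],1]
    - [[0,0,-1],[0,0,0],1]
    - [[0,0,-1],[0,0,0],1]
    - [[0,0,-1],[0,0,0],1]

```text
time: 7.05
eef_pos: [0.5365, -0.2555, 0.0662]
eef_rot: [-2.438, -1.981, 0.0]
wrist_force: [0.2, 0.1, 4.1]
opening: 0.0002
```

```bash
python3 look.py b3; python3 nut.py b3
```

```text
{'time': 7.05, 'eef_pos': [0.5365, -0.2555, 0.0662], 'eef_rot': [-2.4378, -1.981, 0.0003], 'wrist_force': [0.1696, 0.0547, 4.1307], 'q': [-0.5687, 0.5593, -0.2831, 0.7288, -0.0, 1.2082]}
88
-5.641176114710672 [-0.03249933 -0.0528275   0.06500252] [-0.04862608 -0.0583283   0.05826336] [-0.01838874 -0.04363388  0.06804334]
```

View pics/b3n.png

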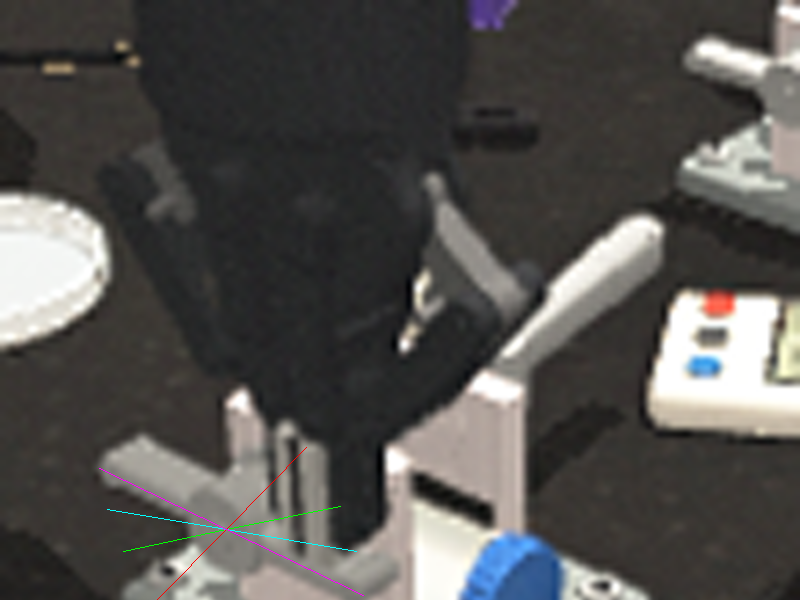

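Emit:
servo_tool:
  motion:
    - [[0,0,-0.5],[0,0,0],1]
    - [[0,0,-0.5],[0,0,0],1]
    - [[0,0,-0.5],[0,0,0],1]
    - [[0,0,-0.5],[0,0,0],1]
    - [[0,0,-0.5],[0,0,0],1]
    - [[0,0,-0.5],[0,0,0],1]
    - [[0,0,-0.5],[0,0,0],1]
    - [[0,0,-0.5],[0,0,0],1]

```text
time: 7.82
eef_pos: [0.5366, -0.2556, 0.0657]
eef_rot: [-2.438, -1.981, 0.0]
wrist_force: [-2.7, 1.1, 3.6]
opening: -0.0003
```

```bash
python3 - <<'E'
from h import *
from station import viewer,ctrl
m=viewer.camera_model("side"); W=cloud(m,np.load("pics/b3_d.npy"))
P=W.reshape(-1,3)
for y0 in np.arange(-.16,.1,.02):
    q=P[(P[:,0]>.54)&(P[:,0]<.66)&(P[:,1]>=y0)&(P[:,1]<y0+.02)&(P[:,2]<.1)&(P[:,2]>.004)]
    if len(q): print(y0.round(2),len(q),q[:,2].max().round(3),q[:,0].min().round(3),q[:,0].max().round(3))
c0=np.array([.519,-.2005]); y=-.205;R=np.array([[np.cos(y),-np.sin(y)],[np.sin(y),np.cos(y)]])
s=ctrl.state()["eef_pos"];print(s)
w=lambda p:(c0+R@np.array(p))*1000
print("appr",w([.032,.110]))
for a in np.arange(.1,1.7,.1).tolist()+[1.57]:
    h=.008*np.cos(a)+.011*np.sin(a); e=np.array([-np.sin(a),np.cos(a)]);n=np.array([np.cos(a),np.sin(a)])
    p=w(np.array([0,.044])+.068*e+(.0065+h)*n); print(round(a,2),p.round(1),(p-w([.032,.110])).round(1))
E
```

```text
-0.1 1 0.067 0.54 0.54
-0.08 161 0.068 0.54 0.598
-0.06 137 0.021 0.541 0.601
-0.04 96 0.02 0.54 0.595
-0.02 58 0.02 0.54 0.589
0.04 121 0.073 0.541 0.594
0.06 201 0.076 0.54 0.599
0.08 307 0.077 0.54 0.603
[ 0.53655159 -0.25556207  0.06573209]
appr [572.72233909 -99.31744082]
0.1 [550.6 -91.4] [-22.2   7.9]
0.2 [544.8 -89.5] [-27.9   9.8]
0.3 [538.8 -88.1] [-33.9  11.2]
0.4 [532.6 -87.2] [-40.1  12.1]
0.5 [526.2 -86.9] [-46.6  12.4]
0.6 [519.6 -87.2] [-53.1  12.1]
0.7 [513.  -88.2] [-59.7  11.1]
0.8 [506.4 -89.9] [-66.3   9.4]
0.9 [499.8 -92.3] [-72.9   7. ]
1.0 [493.5 -95.5] [-79.2   3.8]
1.1 [487.4 -99.3] [-85.4  -0. ]
1.2 [ 481.6 -103.9] [-91.1  -4.6]
1.3 [ 476.3 -109.2] [-96.4  -9.9]
1.4 [ 471.6 -115.1] [-101.2  -15.8]
1.5 [ 467.4 -121.5] [-105.3  -22.2]
1.6 [ 464.  -128.5] [-108.7  -29.2]
1.57 [ 465.  -126.4] [-107.8  -27.1]
```

Emit:
servo_tool:
  motion:
    - [[0,0,20],[0,0,0],1]
    - [[0,0,55],[0,0,0],1]
    - [[5,10,85],[0,0,0],1]
    - [[14,45,90],[0,0,0],1]
    - [[24,85,90],[0,0,0],1]
    - [[32,120,90],[0,0,0],1]
    - [[36,156,90],[0,0,0],1]
    - [[36,156,90],[0,0,0],1]

```text
time: 8.48
eef_pos: [0.5727, -0.0936, 0.1554]
eef_rot: [-2.429, -1.988, -0.002]
wrist_force: [0.5, -0.5, 0.1]
opening: 0.0001
```

```bash
python3 look.py c1; python3 nut.py c1
```

```text
{'time': 8.4833, 'eef_pos': [0.5727, -0.0936, 0.1554], 'eef_rot': [-2.4291, -1.9879, -0.0024], 'wrist_force': [0.5278, -0.4634, 0.1454], 'q': [-0.2906, 0.4415, -0.2228, 0.9079, 0.0028, 1.4793]}
88
-6.743299669762479 [-0.03263422 -0.0531358   0.06561191] [-0.0475019  -0.05799836  0.05929666] [-0.01865043 -0.04349134  0.0692195 ]
```

View pics/c1.png

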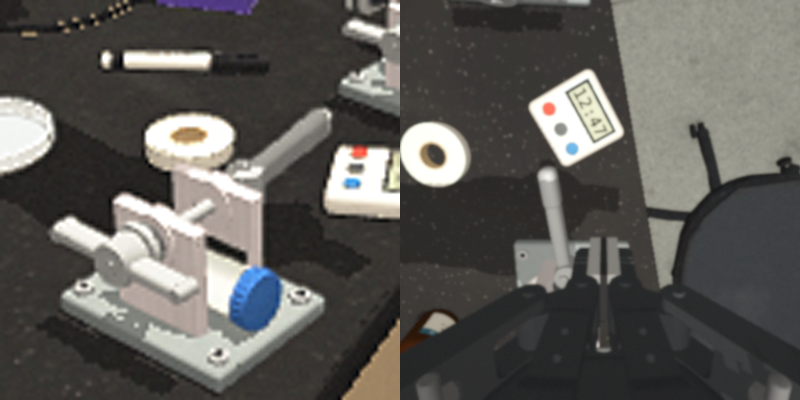

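View pics/c1n.png

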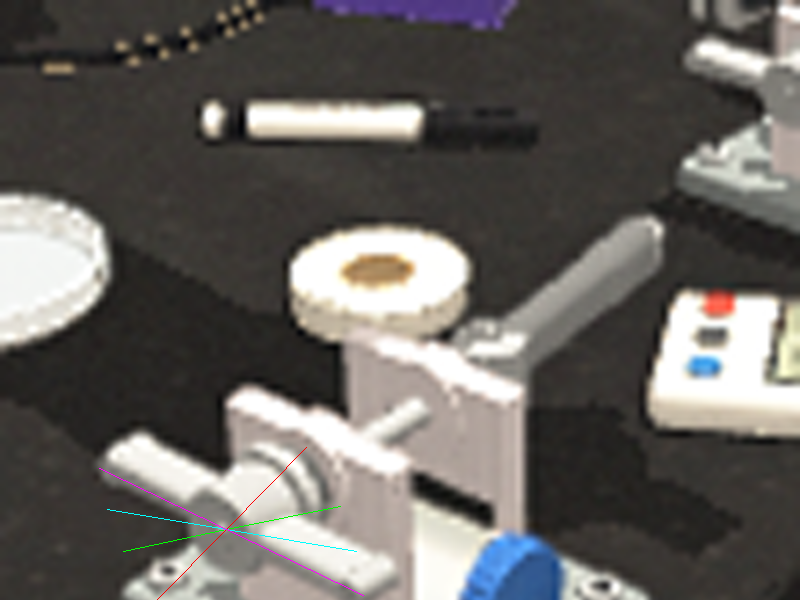

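Emit:
servo_tool:
  motion:
    - [[0,0,-25],[0,0,0],1]
    - [[0,0,-50],[0,0,0],1]
    - [[0,0,-75],[0,0,0],1]
    - [[0,0,-92],[0,0,0],1]
    - [[0,0,-100],[0,0,0],1]
    - [[0,0,-100],[0,0,0],1]
    - [[0,0,-100],[0,0,0],1]
    - [[0,0,-100],[0,0,0],1]

```text
time: 9.25
eef_pos: [0.5736, -0.1005, 0.0569]
eef_rot: [2.438, 1.979, 0.002]
wrist_force: [0.0, 0.8, -0.7]
opening: -0.0
```

```bash
python3 - <<'E'
from h import *
from station import viewer
m=viewer.camera_model("side"); W=cloud(m,np.load("pics/c1_d.npy")).reshape(-1,3)
c0=np.array([.519,-.2005]); y=-.205
W=W-[c0[0],c0[1],0];c,s=np.cos(y),np.sin(y); L=np.stack([c*W[:,0]+s*W[:,1],-s*W[:,0]+c*W[:,1],W[:,2]],1)
q=L[(L[:,1]<-.040)&(L[:,1]>-.066)&(abs(L[:,0])>.018)&(abs(L[:,0])<.046)&(L[:,2]>.045)&(L[:,2]<.08)]
for k in (q[:,0]<0,q[:,0]>0): print(k.sum(),q[k].mean(0),np.percentile(q[k][:,2],[5,50,95]))
print(np.degrees(np.arctan(np.polyfit(q[:,0],q[:,2],1)[0])))
E
```

```text
84 [-0.03196836 -0.0530439   0.0656724 ] [0.06037117 0.06621266 0.06843485]
108 [ 0.03335467 -0.05274261  0.06349019] [0.05895778 0.06429817 0.06603022]
-1.9483384820959642
```

Emit:
servo_tool:
  motion:
    - [[-11,4,0],[0,0,0],1]
    - [[-20,8,0],[0,0,0],1]
    - [[-24,9,0],[0,0,0],1]
    - [[-28,10,0],[0,0,0],1]
    - [[-32,11,0],[0,0,0],1]
    - [[-36,12,0],[0,0,0],1]
    - [[-40,12,0],[0,0,0],1]
    - [[-44,12,0],[0,0,0],1]

```text
time: 9.92
eef_pos: [0.5289, -0.0877, 0.0561]
eef_rot: [2.437, 1.981, 0.001]
wrist_force: [2.0, -0.8, 0.3]
opening: 0.0001
```

Emit:
servo_tool:
  motion:
    - [[-4,0,0],[0,0,0],1]
    - [[-9,0,0],[0,0,0],1]
    - [[-14,-1,0],[0,0,0],1]
    - [[-19,-2,0],[0,0,0],1]
    - [[-24,-3,0],[0,0,0],1]
    - [[-29,-5,0],[0,0,0],1]
    - [[-34,-7,0],[0,0,0],1]
    - [[-34,-7,0],[0,0,0],1]

```text
time: 10.58
eef_pos: [0.4931, -0.0947, 0.0556]
eef_rot: [-2.438, -1.98, 0.002]
wrist_force: [0.1, -0.2, -0.3]
opening: -0.0002
```

```bash
python3 look.py d1
```

```text
{'time': 10.5833, 'eef_pos': [0.4931, -0.0947, 0.0556], 'eef_rot': [-2.4377, -1.9795, 0.0018], 'wrist_force': [0.0589, -0.2499, -0.2975], 'q': [-0.3368, 0.4366, -0.5422, 0.5938, -0.0002, 1.4408]}
```

View pics/d1.png

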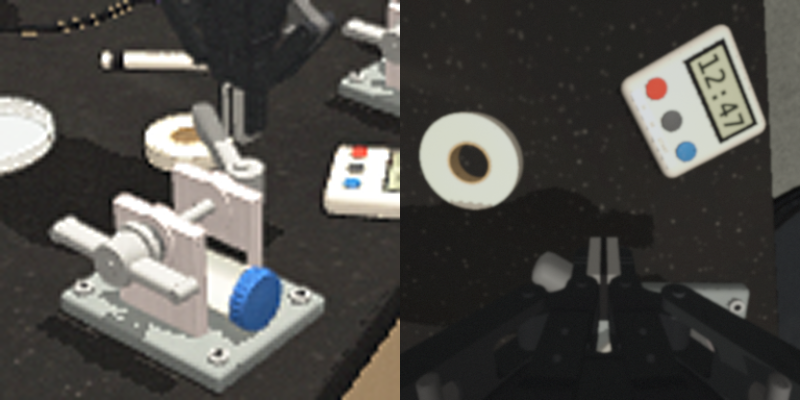

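Emit:
servo_tool:
  motion:
    - [[-4,-3,0],[0,0,0],1]
    - [[-8,-6,0],[0,0,0],1]
    - [[-12,-9,0],[0,0,0],1]
    - [[-15,-12,0],[0,0,0],1]
    - [[-18,-15,0],[0,0,0],1]
    - [[-21,-18,0],[0,0,0],1]
    - [[-24,-22,0],[0,0,0],1]
    - [[-26,-25,0],[0,0,0],1]

```text
time: 11.35
eef_pos: [0.4681, -0.12, 0.0558]
eef_rot: [-2.438, -1.981, 0.0]
wrist_force: [1.0, 1.5, 0.1]
opening: 0.0
```

Emit:
servo_tool:
  motion:
    - [[-1,-2,0],[0,0,0],1]
    - [[-2,-4,0],[0,0,0],1]
    - [[-3,-6,0],[0,0,0],1]
    - [[-3,-7,0],[0,0,0],1]
    - [[-3,-8,0],[0,0,0],1]
    - [[-3,-8,0],[0,0,0],1]
    - [[-3,-8,0],[0,0,0],1]
    - [[-3,-8,0],[0,0,0],1]

```text
time: 12.02
eef_pos: [0.4655, -0.1258, 0.0557]
eef_rot: [-2.435, -1.981, -0.004]
wrist_force: [1.3, 6.9, 1.9]
opening: -0.0003
```

```bash
python3 look.py d2
```

```text
{'time': 12.0167, 'eef_pos': [0.4655, -0.1258, 0.0557], 'eef_rot': [-2.4347, -1.9807, -0.0041], 'wrist_force': [1.2637, 6.9062, 1.857], 'q': [-0.4195, 0.407, -0.5938, 0.5715, 0.0037, 1.3562]}
```

View pics/d2.png

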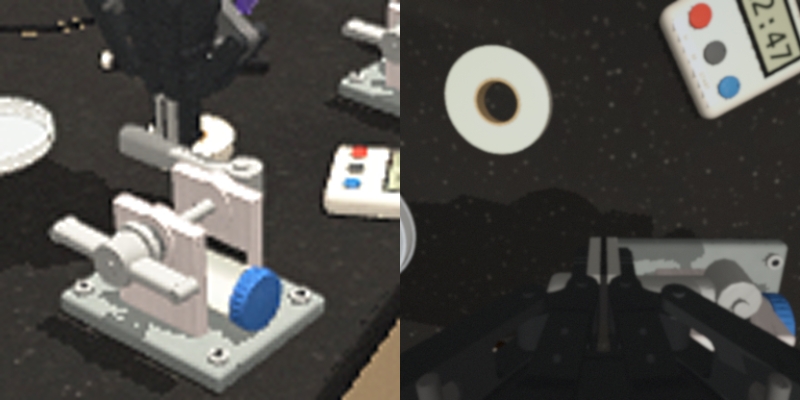

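Emit:
servo_tool:
  motion:
    - [[0,-2,0],[0,0,0],1]
    - [[0,-4,0],[0,0,0],1]
    - [[0,-5,0],[0,0,0],1]
    - [[0,-5,0],[0,0,0],1]
    - [[0,-5,0],[0,0,0],1]
    - [[0,-5,0],[0,0,0],1]
    - [[0,-5,0],[0,0,0],1]
    - [[0,-5,0],[0,0,0],1]

```text
time: 12.78
eef_pos: [0.4654, -0.1261, 0.0557]
eef_rot: [-2.427, -1.979, -0.016]
wrist_force: [2.7, 20.0, 7.3]
opening: -0.0004
```

Emit:
servo_tool:
  motion:
    - [[2,8,0],[0,0,0],1]
    - [[6,25,0],[0,0,0],1]
    - [[6,30,10],[0,0,0],1]
    - [[6,30,45],[0,0,0],1]
    - [[6,30,85],[0,0,0],1]
    - [[6,10,120],[0,0,0],1]
    - [[6,-10,155],[0,0,0],1]
    - [[6,-20,180],[0,0,0],1]

```text
time: 13.45
eef_pos: [0.4721, -0.155, 0.2398]
eef_rot: [2.435, 1.978, -0.001]
wrist_force: [1.6, 0.2, 0.1]
opening: 0.0002
```

Emit:
servo_tool:
  motion:
    - [[20,-35,10],[0,0,0],1]
    - [[40,-70,20],[0,0,0],1]
    - [[50,-90,20],[0,0,0],1]
    - [[50,-100,20],[0,0,0],1]
    - [[50,-100,20],[0,0,0],1]
    - [[50,-100,20],[0,0,0],1]
    - [[50,-100,20],[0,0,0],1]
    - [[50,-100,20],[0,0,0],1]

```text
time: 14.12
eef_pos: [0.5209, -0.2512, 0.2557]
eef_rot: [-2.436, -1.982, 0.001]
wrist_force: [-0.0, 0.5, -0.6]
opening: 0.0001
```

```bash
python3 look.py e1; python3 - <<'E'
from station import viewer
from h import *
import cv2
m=viewer.camera_model("wrist"); p,d=viewer.capture("wrist")
c0=np.array([.519,-.2005]); y=-.205;c,s=np.cos(y),np.sin(y)
W=cloud(m,d).reshape(-1,3)-[c0[0],c0[1],0]; L=np.stack([c*W[:,0]+s*W[:,1],-s*W[:,0]+c*W[:,1],W[:,2]],1)
q=L[(L[:,0]<-.02)&(L[:,0]>-.1)&(L[:,1]>.03)&(L[:,1]<.08)&(L[:,2]>.05)&(L[:,2]<.09)]
f=np.polyfit(q[:,0],q[:,1],1);print("lever",len(q),q.min(0),q.max(0),"angle",np.pi/2+np.arctan(f[0]))
for sg in (-1,1):
    q=L[(L[:,0]*sg>.018)&(L[:,0]*sg<.046)&(L[:,1]<-.042)&(L[:,1]>-.06)&(L[:,2]>.045)&(L[:,2]<.1)]
    print("wing",sg,len(q),np.median(q,axis=0))
cv2.imwrite("pics/e1w.png",p[:,:,::-1])
E
```

```text
{'time': 14.1167, 'eef_pos': [0.5209, -0.2512, 0.2557], 'eef_rot': [-2.436, -1.982, 0.0006], 'wrist_force': [-0.0452, 0.4889, -0.559], 'q': [-0.577, 0.3658, -0.0717, 1.1345, -0.0, 1.1986]}
lever 920 [-0.09453563  0.03791211  0.05688279] [-0.02004499  0.05168197  0.0728571 ] angle 1.5583577236279196
wing -1 320 [-0.03190021 -0.04831906  0.0665914 ]
wing 1 303 [ 0.03162157 -0.04875261  0.06473279]
```

View pics/e1.png

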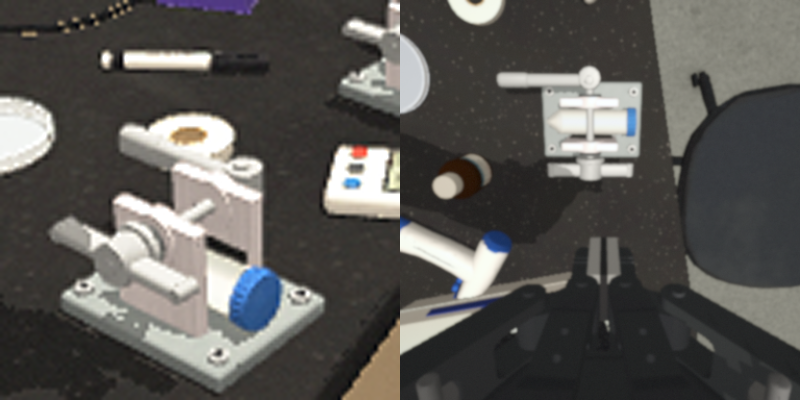

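View pics/e1w.png

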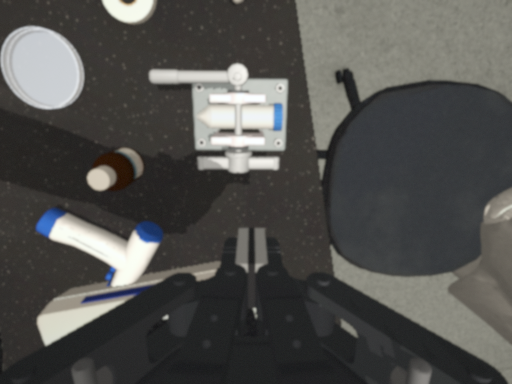

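The wings lie level in both pictures and the lever (wrist view, about (150,76) to (238,75)) is folded flat along -x. The arm is clear of everything, so I am handing in.

```bash
python3 -c "
from station import close_job; print(close_job())"
```

```text
the job is handed in; nothing more can be done
None
```

I tightened the loose clamp in the order asked and handed the job in at about 14 s of the 40 s allowed.

- **Wing nut:** With the lever still open, I pressed the raised wing down with the shut fingertips until the wings lay level. My first press landed too near the wing tip: the tool was pushed about 7 mm sideways with some 11 N. I lifted off, moved inward, and finished with about 4 N.
- **Cam lever:** I then swept the lever round to its closed stop and pressed it home. The wrist read about 20 N against the stop, where the fingertip was the only thing touching. After that I withdrew the arm.

**Last checks, from wrist-camera depth:**
- The lever angle reads 1.56 rad, against the 1.57 stop.
- The wing tops read 66.6 mm and 64.7 mm against a nominal 66.5 mm. That is level to within about 2 degrees, tipped slightly towards the nut's stop.
- The wrist force was about zero with the arm in the clear.
- By my measurements the arm stayed well away from the other clamp. I did not check it separately in the last pictures.

An early fit of the clamp's position from the fixed cameras was about 5 mm off. I dropped it and used the wrist-camera measurement, which matched the known base size and lever pin position.

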